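# Set the peanut sheller's grate five clicks open

## Robot

A 6-joint arm with a two-finger parallel gripper is mounted at the origin on the work surface. World frame = base frame: x ahead of the robot, y to its left, z up, the work surface at z = 0. Lengths are in m, angles in rad, forces in N, time in s.
With the tool pointing down it reaches from about 0.375 to 0.925 m from the base axis. Payload 5.7 kg.
Tool frame: the origin (TCP) lies at the very end of the fingers, on their centre line; the grasp point (between the pads) lies 19 mm behind it (ctrl.hold_point_z is the distance from the TCP to the grasp point, in m); z points along the fingers, y is the line along which they close (so a half turn about z gives the same grasp; the last joint's range is limited). The gripper opens to 88 mm and grips with 3 to 60 N. Pads are 20 mm wide; open, the fingers measure 115 mm over their backs; the gripper's body (75 mm by 178 mm) begins 61 mm behind the grasp point.
Start: joints at [-1.439, 0.359, 1.51, -0, 1.272, -0.115], TCP at [0.147, -0.582, 0.196] pointing down, gripper open.
Joint ranges: [-2.97, 2.97], [-1.01, 2.36], [0.21, 2.38], [-0.96, 4.11], [0.2, 2.71], [-2.98, 2.98]. Speed limits (rad/s): [2.39, 2.39, 3.14, 3.14, 3.14, 3.14].

## Interface

Orientations are given as a 3x3 rotation matrix whose columns are the frame's x, y, z axes.
In Python, from cell import ctrl gives the robot as it stands.
- The arm moves only by the tool drive_tool, never from a script. Its argument "commands" is a list that holds one entry, the list of rows, each a list of 7 numbers: the shift along the world's x, y, z in cm, then the turn, a rotation vector about the world's x, y, z in degrees, then the closure, from 0 (fully open) to 1 (shut). In form: [[[tx, ty, tz, wx, wy, wz, jaw], ...]]. A call has 1 to 8 rows; each row is the pose to reach, as a shift and turn from the pose commanded when the call began; what a row does not reach only later rows make up. A row lasts 1/8 s, in which the tool goes at most 62.5 mm and 10.7 degrees, less where a joint would pass 70% of its speed; a pose out of reach is approached as far as the arm can. A call with a gripper value outside its range is refused whole. The fingers move at their own pace and stop on an object; "grip_force" is the grip in N (left out, the last holds). Time passes only in rows, so rows that repeat a pose let the fingers close. It gives the time, the measured TCP pose, the force, the opening and the grip force at its end, in the units of the state.
- ctrl.state(): the state, without advancing time (a new reading comes with each control period).
- ctrl.snapshot(name): name is "scene" or "top"; returns (picture, depth): 384x512x3 uint8, red, green, blue; 384x512 float32, m along the optical axis (not along the pixel's ray), 0 where there is no reading.
- ctrl.camera_info(name): a dict with "camera_matrix" (3x3 intrinsics, pixels), "world_to_cam" (4x4, takes a point from world to camera coordinates). Camera axes: x right, y down, z forward; pixel columns grow to the right and rows downward; lengths in m; the calibration is good to about 2 mm. A picture is of the moment at which its call begins. camera_info takes no time and is no camera call.
- ctrl.job_done(): hands the job in; it is judged then, once.
The state is a dict: "time_s": time; "qpos": joint angles; "qvel": joint speeds; "joint_efforts": joint torques, N m; "position": TCP position; "tcp_rot": TCP orientation; "wrist_force": force on the tool from outside, world axes, zero at the start; "wrist_torque": the same for the moment, N m; "opening": opening from 0.0 (shut) to 1.0 (fully open); "finger_force": force on a finger pad.
Only numpy, scipy, OpenCV 4.12 (cv2) and the standard library are available. Lean on these libraries where they do the work, as an engineer would, in place of code of your own. Each camera call takes 0.05 s, during which the arm holds its last target. There are 200 camera calls.

## Task

Set the gap of the peanut sheller: turn its click dial clockwise until it is fully closed, feeling for the stop and stopping gently there without forcing it, then turn it back counter-clockwise exactly five clicks. Then swing the red-tipped lock lever all the way over to its other side, let go, and leave the hammer, mug and nut bowl alone.

Things in the scene. Friction and masses are not known exactly. Their poses are not given: they have to be found in the camera images.
- sheller: Green steel tabletop peanut sheller, fixed. Origin: centre of its wooden foot board's underside (260 x 400 x 20 mm), on the bench; z up. Housing 200 mm along x, 340 along y, flat deck at z 140 mm. On the deck: dial axis at x -30, y -70 mm; lock lever pivot at x -30, y 50, z 162; aluminium hopper from y 85 to 215, x -65 to 95, up to z 215. Red crank wheel on the -y side.
- dial: Click dial on the deck, turning about a vertical axis. Origin on the axis, 152 mm over the bench, under the aluminium disc (68 mm diameter, 10 mm thick). On the disc a black grip bar: 50 mm along the dial's x, 14 mm wide along its y, from 10 to 50 mm above the origin; white mark and red dot at its +x end. The dial is clamped on its spindle at any angle: where it points does not tell the setting.
- dial_grip (a point): On the dial's axis, at the middle of the grip bar (35 mm above the dial's origin): take it here, across its width. The dial rests in clicks, 18 to a turn (20 degrees each), with 0.03 rad of free play. Leaving a click it resists a little (up to 0.1 N m), then pulls ahead by 0.1 to 0.2 N m just before it drops into the next. Clockwise from above closes. Starts 2 to 4 clicks open, opens 8 at most.
- grate_edge (a point): Middle of the yellow tab (30 mm wide, 16 high) of the grate bar, in the slot of the sheller's +x face. Fully closed it is 105 mm over the bench; a click lowers it only 0.25 mm. Fully closed is a click with a firm spring stop: further clockwise, torque goes over 0.25 N m at once, 0.5 at 0.15 rad past the click; beyond that the grate is bent. Let go, it springs back to the closed click.
- lock_tip (a point): Centre of the red ball (26 mm diameter) at the tip of the lock lever, 60 mm from its pivot, on a 10 mm steel rod. The lever swings about the sheller's y axis; unlocked it leans to the sheller's -x (ball up to 29 mm to -x of the pivot, 53 mm above it), locked just as far to +x.
- lock (a joint): Angle of the lock lever: 0 unlocked (leaning to the sheller's -x), 1.0 rad locked, fully over to its +x, where it meets a stop. It stays where it is left; a push of 1 to 2 N at the ball moves it.
- hammer: Loose hammer lying on the bench near the sheller. Leave alone.
- mug: Loose blue mug, 76 mm diameter, 85 mm high, origin under its centre. Leave alone.
- nut_bowl: Loose red plastic bowl of peanuts, 140 mm across, 50 mm high, origin under its centre. Leave alone.

How it is judged:
On the way, in this order (a step that is already met when the one before it is completed fails the run):
1. the dial is turned clockwise to fully closed (z of grate_edge in the frame of sheller above 0.10493 m), for 0.2 s.
2. the dial is set five clicks open (z of grate_edge in the frame of sheller between 0.10365 and 0.10385 m), for 0.3 s.
3. the lock lever is swung over (value of joint lock above 0.9 rad), for 0.2 s.
At the end, for the whole second after the job is handed in: The dial rests exactly five clicks open from fully closed (grate edge 1.25 mm below its fully closed height, within 0.1 mm or 0.4 click), and the lock lever is fully over to its locked side (past 0.9 rad of 1.0) (all of step 2 and value of joint lock above 0.9 rad); the robot touches nothing.
It fails at once if the dial is forced past its stop (more than 0.15 rad, bending the grate) (z of grate_edge in the frame of sheller above 0.105107 m).
It fails at once if the hammer is disturbed (distance of hammer from where it was at the start of the episode above 0.02 m).
It fails at once if the mug is disturbed (distance of mug from where it was at the start of the episode above 0.02 m).
It fails at once if the nut bowl is disturbed (distance of nut_bowl from where it was at the start of the episode above 0.02 m).
It also fails if it takes over 72 s, if anything falls off the work surface, if the arm or the gripper's body presses on something with over 40 N, if the wrist force passes 120 N, or if a joint passes its speed limit or range.

## Working session

There is one attempt and no reset: what is moved stays moved. The work goes in short steps, Python scripts to look and compute and a tool call to move; the robot and the scene stay as the last step left them, time stands still between calls to the robot, and variables do not carry over. Pictures are saved under pics/ and viewed, at most 10 in all, crops included, and the job is handed in when it is done.

Besides the shell and the picture viewer there is one more tool, called after "Request:" in YAML: its name, and indented under it one key for each argument. drive_tool: Moves the arm, as the interface text tells. Its arguments: {"type":"object","properties":{"commands":{"type":"array"},"grip_force":{"type":"number"}},"required":["commands"]}

```bash
mkdir -p pics; cat > h.py <<'E'
import numpy as np, cv2
from cell import ctrl
def snap(n):
    p,d=ctrl.snapshot(n); return p,d
def pts(n,d):
    i=ctrl.camera_info(n);K=np.array(i["camera_matrix"]);T=np.linalg.inv(np.array(i["world_to_cam"]))
    v,u=np.mgrid[:d.shape[0],:d.shape[1]]
    c=np.stack([(u-K[0,2])/K[0,0]*d,(v-K[1,2])/K[1,1]*d,d],-1)
    return c@T[:3,:3].T+T[:3,3]
def save(n,p): cv2.imwrite("pics/"+n,cv2.cvtColor(p,cv2.COLOR_RGB2BGR))
E
python3 - <<'E'
from h import *
for n in("scene","top"):
    p,d=snap(n); save(n+"0.png",p); np.savez("/tmp/"+n,p=p,d=d,w=pts(n,d))
    print(np.linalg.inv(np.array(ctrl.camera_info(n)["world_to_cam"])).round(3))
s=ctrl.state();print({k:np.round(s[k],3) for k in s})
E
```

```text
[[-0.859  0.283 -0.427  1.073]
 [ 0.512  0.456 -0.728  0.999]
 [-0.011 -0.844 -0.536  0.89 ]
 [ 0.     0.     0.     1.   ]]
[[-1.100e-02 -9.960e-01  9.200e-02  3.610e-01]
 [-1.000e+00  1.300e-02  1.900e-02  1.000e-03]
 [-2.000e-02 -9.200e-02 -9.960e-01  1.655e+00]
 [ 0.000e+00  0.000e+00  0.000e+00  1.000e+00]]
{'time_s': np.float64(0.1), 'qpos': array([-1.439,  0.359,  1.511, -0.   ,  1.273, -0.115]), 'qvel': array([-0.   , -0.002, -0.002,  0.002,  0.   ,  0.002]), 'joint_efforts': array([-1.0000e-03, -5.1636e+01, -2.7141e+01,  6.8000e-02,  2.8000e-02,
       -0.0000e+00]), 'position': array([ 0.146, -0.581,  0.195]), 'tcp_rot': array([[ 0.97 ,  0.244, -0.   ],
       [ 0.244, -0.97 ,  0.002],
       [ 0.   , -0.002, -1.   ]]), 'wrist_force': array([-1.371,  0.193,  0.966]), 'wrist_torque': array([ 0.024, -0.023, -0.025]), 'finger_force': np.float64(0.0), 'opening': np.float64(1.005)}
```

View pics/scene0.png

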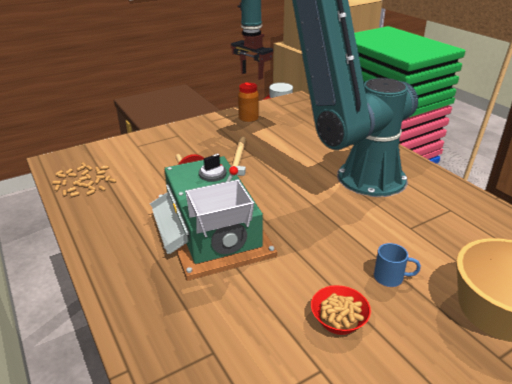

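View pics/top0.png

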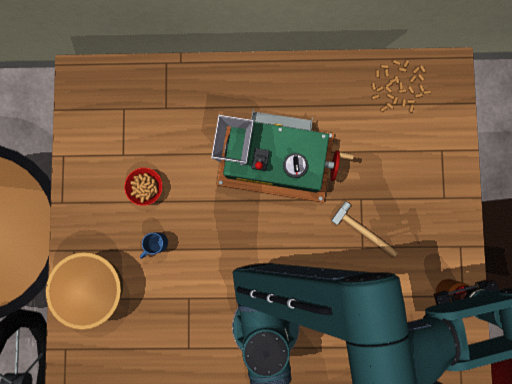

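The top view shows the dial at about (296,165), the red ball at (258,165), the hopper at (233,138), and the hammer at (340,215)-(395,255). Sheller +x points away from the robot. Next I measure these.

```bash
python3 - <<'E'
from h import *
z=np.load("/tmp/top.npz");p,d,w=z["p"],z["d"],z["w"]
save("crop.png",cv2.resize(p[105:215,200:350],None,fx=5,fy=5,interpolation=cv2.INTER_CUBIC))
h=cv2.cvtColor(p,cv2.COLOR_RGB2HSV)
# green deck
m=((h[...,0]>55)&(h[...,0]<90)&(h[...,1]>90)&(abs(w[...,2]-.14)<.012)); m[:, :200]=0;m[:,360:]=0;m[220:]=0
q=w[m][:,:2].astype(np.float32);print("deck",m.sum(),cv2.minAreaRect(q),w[m][:,2].mean())
sub=np.zeros_like(m);sub[145:185,278:315]=1
bar=sub&(w[...,2]>.185)&(w[...,2]<.22)
print("bar",bar.sum(),w[bar].mean(0),w[bar][:,2].max(),cv2.minAreaRect(w[bar][:,:2].astype(np.float32)))
disc=sub&(w[...,2]>.152)&(w[...,2]<.22)
print("disc",disc.sum(),cv2.minEnclosingCircle(w[disc&(w[...,2]<.175)][:,:2].astype(np.float32)))
wh=bar&(h[...,2]>150)
rd=sub&((h[...,0]<8)|(h[...,0]>172))&(h[...,1]>120)
print("white",wh.sum(),w[wh].mean(0) if wh.any() else 0,"red",rd.sum(),w[rd].mean(0) if rd.any() else 0)
s2=np.zeros_like(m);s2[145:180,245:275]=1
b=s2&((h[...,0]<8)|(h[...,0]>172))&(h[...,1]>150)&(w[...,2]>.19)
print("ball",b.sum(),w[b].mean(0),w[b].max(0),w[b].min(0))
s3=np.zeros_like(m);s3[195:265,325:400]=1
hm=s3&(w[...,2]>.01);print("hammer",w[hm].min(0),w[hm].max(0))
s4=np.zeros_like(m);s4[105:175,205:260]=1
hp=s4&(w[...,2]>.2);print("hopper",cv2.minAreaRect(w[hp][:,:2].astype(np.float32)),w[hp][:,2].max())
E
```

```text
deck 4253 ((0.6069124937057495, -0.04413686692714691), (0.34080415964126587, 0.19761693477630615), 80.16332244873047) 0.140038245717785
bar 68 [ 0.56602083 -0.10902542  0.2021726 ] 0.20946292240829 ((0.5669564008712769, -0.10891944169998169), (0.013561341911554337, 0.05051995813846588), 88.98802947998047)
disc 401 ((0.5663014054298401, -0.10960345715284348), 0.04155409336090088)
white 4 [ 0.55115471 -0.11111139  0.2012019 ] red 4 [ 0.53812615 -0.11099862  0.16544017]
ball 48 [0.55804974 0.01358201 0.22388803] [0.5706024  0.02528543 0.23201066] [0.54737926 0.002413   0.21061685]
hammer [ 0.23308196 -0.49791818  0.01002798] [4.68363996e-01 7.54212122e-04 1.65529916e+00]
hopper ((0.5456307530403137, 0.0886317566037178), (0.37760764360427856, 0.15565446019172668), 3.085674285888672) 1.6552991637128276
```

View pics/crop.png

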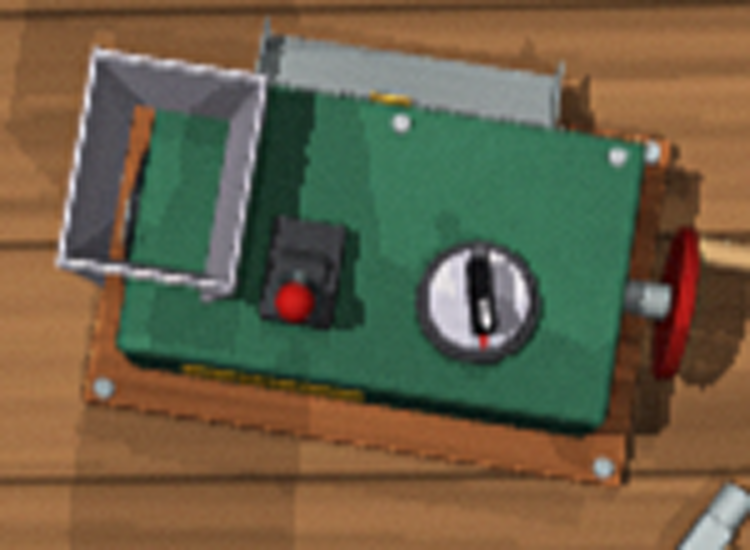

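The dial axis is at about (0.566,-0.109). It agrees with the deck fit: centre (0.607,-0.044), yaw -9.8°. The red dot puts the bar along about 6°. The ball is at about (0.557,0.015,0.215), as expected. Moving now.

Request:
drive_tool:
  commands:
    - [[0,0,5,0,0,0,0],[3,3.4,8,0,0,0,0],[7,8,10,0,0,-2,0],[11,12.4,10,0,0,-4,0],[15,17,10,0,0,-6,0],[19,21.4,10,0,0,-8,0],[23,26,10,0,0,-8,0],[27,30.4,10,0,0,-8,0]]

```text
time_s: 1.1
position: [0.4174, -0.2759, 0.2955]
tcp_rot: [[0.994, 0.107, -0.0], [0.107, -0.994, 0.0], [-0.0, -0.0, -1.0]]
wrist_force: [0.7, -0.5, 0.4]
opening: 0.999
finger_force: 0.0
```

Request:
drive_tool:
  commands:
    - [[4,4.4,0,0,0,0,0],[8,9,0,0,0,0,0],[11.5,13,0,0,0,0,0],[14,16,0,0,0,0,0],[14.9,16.9,0,0,0,0,0],[14.9,16.9,0,0,0,0,0]]

```text
time_s: 1.85
position: [0.5654, -0.1087, 0.2952]
tcp_rot: [[0.994, 0.108, -0.001], [0.108, -0.994, -0.0], [-0.001, -0.0, -1.0]]
wrist_force: [-0.8, 0.6, -0.3]
opening: 1.003
finger_force: 0.0
```

```bash
cat >> h.py <<'E'
def st():
    s=ctrl.state();R=np.array(s["tcp_rot"]);P=np.array(s["position"])
    print("t",round(float(s["time_s"]),2),"P",(P*1000).round(1),"yaw",np.degrees(np.arctan2(R[1,0],R[0,0])).round(2),"tilt",R[:2,2].round(4),"q",np.round(s["qpos"],3),"F",np.round(s["wrist_force"],2),"T",np.round(s["wrist_torque"],3),"op",round(float(s["opening"]),3),"ff",round(float(s["finger_force"]),2))
E
python3 - <<'E'
from h import *
st()
p,d=snap("scene")
save("s1.png",cv2.resize(p[130:290,140:290],None,fx=3.7,fy=3.7,interpolation=cv2.INTER_CUBIC))
E
```

```text
t 1.85 P [ 565.4 -108.7  295.2] yaw 6.2 tilt [-0.0012 -0.0001] q [-0.31   0.251  1.42  -0.     1.472  1.153] F [-0.82  0.55 -0.31] T [-0.017 -0.01   0.012] op 1.003 ff 0.0
```

View pics/s1.png

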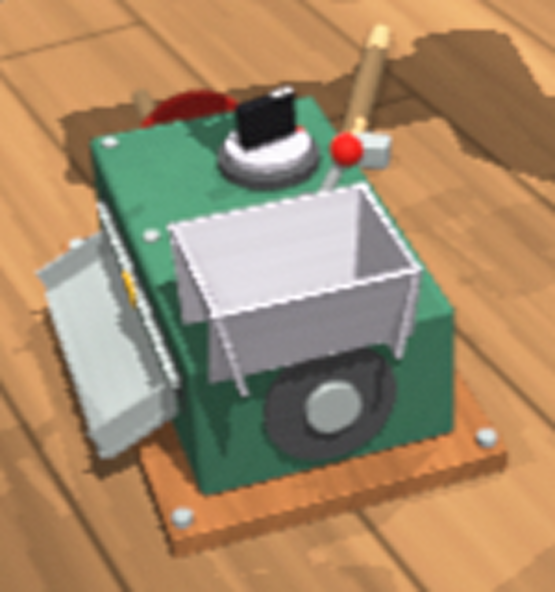

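The picture shows the pointer toward the robot side and the space above the dial clear. The red ball is at (347,150) in the crop, and the yellow tab at (128,290). Descending and gripping gently.

Request:
drive_tool:
  commands:
    - [[0,0,-4,0,0,0,0],[0,0,-8,0,0,0,0.3],[0,0,-11,0,0,0,0.5],[0,0,-12.4,0,0,0,0.6],[0,0,-12.4,0,0,0,0.6],[0,0,-12.4,0,0,0,1],[0,0,-12.4,0,0,0,1],[0,0,-12.4,0,0,0,1]]
  grip_force: 8

```text
time_s: 2.9
position: [0.5661, -0.1089, 0.1726]
tcp_rot: [[0.994, 0.107, 0.001], [0.107, -0.994, -0.0], [0.001, 0.001, -1.0]]
wrist_force: [0.4, 0.2, -0.4]
opening: 0.245
finger_force: 0.0
```

```bash
python3 -c "
from h import *
st();snap('top');st();snap('top');st()"
```

```text
t 2.9 P [ 566.1 -108.9  172.6] yaw 6.15 tilt [ 0.0014 -0.0004] q [-0.31   0.346  1.592  0.     1.202  1.154] F [ 0.41  0.2  -0.36] T [ 0.003 -0.016  0.042] op 0.245 ff 0.0
t 2.95 P [ 566.  -108.8  172.4] yaw 6.15 tilt [ 0.0011 -0.0003] q [-0.31   0.346  1.592  0.     1.202  1.154] F [ 0.18  0.41 -0.24] T [-0.02  -0.     0.036] op 0.196 ff 0.0
t 3.0 P [ 565.7 -108.3  172.2] yaw 6.14 tilt [0.0005 0.0008] q [-3.100e-01  3.470e-01  1.593e+00  1.000e-03  1.202e+00  1.154e+00] F [-0.82  8.11  6.61] T [1.076 0.187 0.003] op 0.154 ff 8.02
```

Request:
drive_tool:
  commands:
    - [[0,0,0,0,0,0,1],[0,0,0,0,0,0,1],[0,0,0,0,0,0,1]]
  grip_force: 25

```text
time_s: 3.38
position: [0.5657, -0.1082, 0.1722]
tcp_rot: [[0.994, 0.107, 0.0], [0.107, -0.994, 0.001], [0.001, -0.001, -1.0]]
wrist_force: [-0.6, 3.6, 5.9]
opening: 0.152
finger_force: 25.0
```

```bash
python3 -c "
from h import *
st();snap('top');st()"
```

```text
t 3.38 P [ 565.7 -108.2  172.2] yaw 6.15 tilt [0.0005 0.0008] q [-3.100e-01  3.470e-01  1.593e+00  1.000e-03  1.202e+00  1.154e+00] F [-0.57  3.61  5.88] T [0.601 0.217 0.01 ] op 0.152 ff 24.99
t 3.42 P [ 565.7 -108.2  172.2] yaw 6.14 tilt [0.0005 0.0009] q [-3.100e-01  3.470e-01  1.593e+00  1.000e-03  1.202e+00  1.154e+00] F [-0.23  2.56  5.01] T [0.567 0.221 0.052] op 0.152 ff 24.99
```

Request:
drive_tool:
  commands:
    - [[0,0.05,0,0,0,-5,1],[0,0.05,0,0,0,-10,1],[0,0.05,0,0,0,-15,1],[0,0.05,0,0,0,-20,1],[0,0.05,0,0,0,-20,1]]

```text
time_s: 4.05
position: [0.5658, -0.1081, 0.1722]
tcp_rot: [[0.971, -0.24, 0.001], [-0.24, -0.971, 0.0], [0.0, -0.0, -1.0]]
wrist_force: [-0.9, 2.2, 5.5]
opening: 0.154
finger_force: 25.0
```

```bash
python3 -c "
from h import *
st();snap('top');st()"
```

```text
t 4.05 P [ 565.8 -108.1  172.2] yaw -13.91 tilt [0.0006 0.0003] q [-0.309  0.347  1.593  0.     1.202  1.504] F [-0.87  2.22  5.46] T [0.515 0.212 0.049] op 0.154 ff 24.99
t 4.1 P [ 565.8 -108.   172.2] yaw -13.87 tilt [0.0006 0.0003] q [-3.090e-01  3.460e-01  1.593e+00  1.000e-03  1.202e+00  1.504e+00] F [-1.4   2.5   4.93] T [ 0.491  0.147 -0.057] op 0.148 ff 24.99
```

Request:
drive_tool:
  commands:
    - [[0,0,0,0,0,-3,1],[0,0,0,0,0,-3,1]]

```text
time_s: 4.35
position: [0.5658, -0.108, 0.1722]
tcp_rot: [[0.957, -0.29, 0.001], [-0.29, -0.957, 0.0], [0.001, -0.001, -1.0]]
wrist_force: [-0.8, 1.5, 5.1]
opening: 0.155
finger_force: 25.0
```

```bash
python3 -c "
from h import *
st();snap('top');st()"
```

```text
t 4.35 P [ 565.8 -108.   172.2] yaw -16.88 tilt [0.0006 0.0003] q [-3.090e-01  3.470e-01  1.593e+00  1.000e-03  1.202e+00  1.556e+00] F [-0.83  1.49  5.14] T [0.506 0.228 0.006] op 0.155 ff 24.99
t 4.4 P [ 565.8 -108.   172.2] yaw -16.86 tilt [0.0006 0.0003] q [-0.309  0.347  1.593  0.     1.202  1.556] F [-1.09  1.84  5.12] T [0.536 0.201 0.019] op 0.153 ff 24.99
```

Request:
drive_tool:
  commands:
    - [[0,0,0,0,0,-5,1],[0,0,0,0,0,-10,1],[0,0,0,0,0,-14,1],[0,0,0,0,0,-17,1],[0,0,0,0,0,-17,1]]

```text
time_s: 5.03
position: [0.5658, -0.1079, 0.1722]
tcp_rot: [[0.83, -0.558, 0.001], [-0.558, -0.83, 0.001], [0.0, -0.001, -1.0]]
wrist_force: [-0.9, 2.6, 5.1]
opening: 0.153
finger_force: 25.0
```

```bash
python3 -c "
from h import *
st();snap('top');st()"
```

```text
t 5.03 P [ 565.8 -107.9  172.2] yaw -33.89 tilt [0.0007 0.0005] q [-3.090e-01  3.460e-01  1.593e+00  1.000e-03  1.202e+00  1.853e+00] F [-0.93  2.57  5.09] T [ 0.581  0.174 -0.012] op 0.153 ff 24.99
t 5.08 P [ 565.8 -107.9  172.2] yaw -33.86 tilt [0.0007 0.0006] q [-3.090e-01  3.470e-01  1.593e+00  1.000e-03  1.202e+00  1.853e+00] F [-0.81  3.14  5.66] T [ 0.641  0.184 -0.036] op 0.15 ff 24.99
```

```bash
cat >> h.py <<'E'
def tz(n=6):
    a=[]
    for _ in range(n): a.append(ctrl.state()["wrist_torque"][2]); ctrl.snapshot("top")
    st(); print("Tz mean",np.mean(a).round(3),np.round(a,3))
E
```

Request:
drive_tool:
  commands:
    - [[0,0,0,0,0,-2,1],[0,0,0,0,0,-3.5,1],[0,0,0,0,0,-3.5,1]]

```text
time_s: 5.45
position: [0.5659, -0.1079, 0.1722]
tcp_rot: [[0.795, -0.607, 0.001], [-0.607, -0.795, 0.001], [0.0, -0.001, -1.0]]
wrist_force: [-0.8, 3.1, 5.2]
opening: 0.151
finger_force: 25.0
```

```bash
python3 -c "
from h import *
tz()"
```

```text
t 5.75 P [ 565.9 -107.9  172.2] yaw -37.34 tilt [0.0008 0.0005] q [-3.090e-01  3.460e-01  1.593e+00  1.000e-03  1.202e+00  1.914e+00] F [-0.07  3.38  5.28] T [0.645 0.193 0.04 ] op 0.152 ff 25.0
Tz mean 0.04 [0.025 0.025 0.04  0.036 0.095 0.017]
```

Request:
drive_tool:
  commands:
    - [[0,0,0,0,0,-5,1],[0,0,0,0,0,-9,1],[0,0,0,0,0,-12,1],[0,0,0,0,0,-12,1]]

```text
time_s: 6.25
position: [0.5659, -0.1078, 0.1722]
tcp_rot: [[0.651, -0.759, 0.001], [-0.759, -0.651, 0.001], [-0.0, -0.001, -1.0]]
wrist_force: [-1.2, 3.2, 5.1]
opening: 0.153
finger_force: 25.0
```

```bash
python3 -c "
from h import *
tz(4)"
```

```text
t 6.45 P [ 565.9 -107.8  172.2] yaw -49.36 tilt [0.0008 0.0007] q [-3.090e-01  3.460e-01  1.593e+00  1.000e-03  1.202e+00  2.123e+00] F [-0.34  3.25  5.4 ] T [ 0.713  0.116 -0.112] op 0.152 ff 25.0
Tz mean -0.082 [-0.088 -0.082 -0.089 -0.069]
```

Request:
drive_tool:
  commands:
    - [[0,0,0,0,0,-3,1],[0,0,0,0,0,-5,1],[0,0,0,0,0,-5,1]]

```text
time_s: 6.82
position: [0.566, -0.1078, 0.1722]
tcp_rot: [[0.582, -0.813, 0.001], [-0.813, -0.582, 0.001], [0.0, -0.001, -1.0]]
wrist_force: [-0.8, 4.4, 5.2]
opening: 0.153
finger_force: 25.0
```

```bash
python3 -c "
from h import *
tz(4)"
```

```text
t 7.03 P [ 565.9 -107.8  172.2] yaw -54.35 tilt [0.0009 0.0007] q [-3.090e-01  3.460e-01  1.593e+00  1.000e-03  1.202e+00  2.210e+00] F [0.53 3.38 4.87] T [ 0.679  0.014 -0.02 ] op 0.149 ff 24.99
Tz mean -0.03 [-0.067 -0.017 -0.027 -0.007]
```

Request:
drive_tool:
  commands:
    - [[0,0,0,0,0,-1.5,1],[0,0,0,0,0,-3,1],[0,0,0,0,0,-3,1]]

```text
time_s: 7.4
position: [0.566, -0.1078, 0.1722]
tcp_rot: [[0.539, -0.842, 0.001], [-0.842, -0.539, 0.001], [-0.0, -0.001, -1.0]]
wrist_force: [-1.4, 3.5, 5.2]
opening: 0.15
finger_force: 25.0
```

```bash
python3 -c "
from h import *
tz()"
```

```text
t 7.7 P [ 566.  -107.7  172.2] yaw -57.35 tilt [0.001  0.0007] q [-3.090e-01  3.470e-01  1.593e+00  1.000e-03  1.202e+00  2.263e+00] F [-0.69  4.07  4.9 ] T [0.713 0.075 0.094] op 0.156 ff 25.0
Tz mean 0.059 [0.049 0.067 0.08  0.014 0.092 0.052]
```

Request:
drive_tool:
  commands:
    - [[0,0,0,0,0,-1,1],[0,0,0,0,0,-2,1],[0,0,0,0,0,-2,1]]

```text
time_s: 8.07
position: [0.566, -0.1078, 0.1722]
tcp_rot: [[0.51, -0.86, 0.001], [-0.86, -0.51, 0.001], [-0.0, -0.001, -1.0]]
wrist_force: [-0.2, 4.4, 5.2]
opening: 0.154
finger_force: 25.1
```

```bash
python3 -c "
from h import *
tz()"
```

```text
t 8.38 P [ 566.1 -107.8  172.2] yaw -59.33 tilt [0.0011 0.0007] q [-3.090e-01  3.470e-01  1.593e+00  1.000e-03  1.202e+00  2.297e+00] F [0.28 3.76 4.8 ] T [0.73  0.069 0.252] op 0.149 ff 25.11
Tz mean 0.188 [0.162 0.214 0.178 0.15  0.216 0.21 ]
```

Request:
drive_tool:
  commands:
    - [[0,0,0,0,0,-0.5,1],[0,0,0,0,0,-0.8,1],[0,0,0,0,0,-0.8,1]]

```text
time_s: 8.75
position: [0.566, -0.1077, 0.1722]
tcp_rot: [[0.498, -0.867, 0.001], [-0.867, -0.498, 0.001], [-0.0, -0.001, -1.0]]
wrist_force: [-0.5, 4.2, 5.4]
opening: 0.155
finger_force: 25.1
```

```bash
python3 -c "
from h import *
tz()"
```

```text
t 9.05 P [ 566.  -107.7  172.2] yaw -60.14 tilt [0.0011 0.0007] q [-3.090e-01  3.470e-01  1.593e+00  1.000e-03  1.202e+00  2.311e+00] F [-0.24  4.05  5.01] T [ 0.744 -0.015  0.157] op 0.15 ff 25.06
Tz mean 0.132 [0.147 0.139 0.137 0.072 0.169 0.129]
```

The reading is ambiguous: the torque fell slightly. I'll measure the same phase at click 2, which can't be the same as the stop, and compare.

Request:
drive_tool:
  commands:
    - [[0,0,0,0,0,8,1],[0,0,0,0,0,16,1],[0,0,0,0,0,24,1],[0,0,0,0,0,26,1],[0,0,0,0,0,23,1],[0,0,0,0,0,20.8,1],[0,0,0,0,0,20.8,1]]

```text
time_s: 9.93
position: [0.5659, -0.1078, 0.1722]
tcp_rot: [[0.773, -0.634, 0.001], [-0.634, -0.773, 0.001], [0.0, -0.001, -1.0]]
wrist_force: [-0.5, 3.7, 6.3]
opening: 0.154
finger_force: 25.1
```

```bash
python3 -c "
from h import *
tz()"
```

```text
t 10.22 P [ 565.9 -107.8  172.2] yaw -39.34 tilt [0.0009 0.0005] q [-3.090e-01  3.460e-01  1.593e+00  1.000e-03  1.202e+00  1.948e+00] F [0.51 2.84 5.43] T [0.718 0.107 0.085] op 0.153 ff 25.05
Tz mean 0.128 [0.096 0.071 0.17  0.153 0.154 0.124]
```

Request:
drive_tool:
  commands:
    - [[0,0,0,0,0,-0.5,1],[0,0,0,0,0,-0.8,1],[0,0,0,0,0,-0.8,1]]

```text
time_s: 10.6
position: [0.5659, -0.1078, 0.1722]
tcp_rot: [[0.765, -0.645, 0.001], [-0.645, -0.765, 0.001], [0.0, -0.001, -1.0]]
wrist_force: [-0.5, 4.0, 4.6]
opening: 0.154
finger_force: 25.1
```

```bash
python3 -c "
from h import *
tz()"
```

```text
t 10.9 P [ 565.9 -107.8  172.2] yaw -40.13 tilt [0.0008 0.0006] q [-3.090e-01  3.470e-01  1.593e+00  1.000e-03  1.202e+00  1.962e+00] F [0.37 3.62 5.15] T [0.61  0.105 0.236] op 0.153 ff 25.12
Tz mean 0.194 [0.205 0.196 0.212 0.19  0.217 0.141]
```

Click 2 gives the same values, so click 3 wasn't the stop and the closed setting should be one click further on. Continuing carefully.

Request:
drive_tool:
  commands:
    - [[0,0,0,0,0,-8,1],[0,0,0,0,0,-16,1],[0,0,0,0,0,-20,1],[0,0,0,0,0,-21,1],[0,0,0,0,0,-22,1],[0,0,0,0,0,-22,1]]

```text
time_s: 11.65
position: [0.566, -0.1077, 0.1722]
tcp_rot: [[0.467, -0.884, 0.001], [-0.884, -0.467, 0.001], [-0.0, -0.001, -1.0]]
wrist_force: [-1.0, 3.3, 6.5]
opening: 0.153
finger_force: 25.0
```

```bash
python3 -c "
from h import *
tz()"
```

```text
t 11.95 P [ 566.  -107.7  172.2] yaw -62.14 tilt [0.0011 0.0007] q [-3.090e-01  3.470e-01  1.593e+00  1.000e-03  1.202e+00  2.346e+00] F [0.03 3.01 5.14] T [0.786 0.1   0.051] op 0.154 ff 25.01
Tz mean 0.057 [0.054 0.031 0.056 0.076 0.074 0.053]
```

Torque is falling past the hump, so this is definitely not the stop. On to the next click, then I'll feel for the stop.

Request:
drive_tool:
  commands:
    - [[0,0,0,0,0,-4,1],[0,0,0,0,0,-8,1],[0,0,0,0,0,-11,1],[0,0,0,0,0,-12,1],[0,0,0,0,0,-12,1]]

```text
time_s: 12.58
position: [0.5661, -0.1077, 0.1722]
tcp_rot: [[0.273, -0.962, 0.001], [-0.962, -0.273, 0.001], [-0.0, -0.001, -1.0]]
wrist_force: [-1.6, 3.2, 5.4]
opening: 0.15
finger_force: 25.0
```

```bash
python3 -c "
from h import *
tz()"
```

```text
t 12.88 P [ 566.1 -107.7  172.2] yaw -74.15 tilt [0.0012 0.0008] q [-3.090e-01  3.470e-01  1.593e+00  1.000e-03  1.201e+00  2.556e+00] F [0.54 3.54 5.35] T [ 0.812 -0.022 -0.017] op 0.152 ff 24.99
Tz mean -0.024 [-0.052 -0.021  0.019 -0.008 -0.028 -0.054]
```

Request:
drive_tool:
  commands:
    - [[0,0,0,0,0,-1,1],[0,0,0,0,0,-2,1],[0,0,0,0,0,-2,1]]

```text
time_s: 13.25
position: [0.5661, -0.1077, 0.1722]
tcp_rot: [[0.239, -0.971, 0.001], [-0.971, -0.239, 0.001], [-0.0, -0.001, -1.0]]
wrist_force: [-0.0, 3.9, 6.0]
opening: 0.152
finger_force: 25.0
```

```bash
python3 -c "
from h import *
tz()"
```

```text
t 13.55 P [ 566.1 -107.7  172.2] yaw -76.15 tilt [0.0012 0.0007] q [-3.090e-01  3.470e-01  1.593e+00  1.000e-03  1.202e+00  2.591e+00] F [-1.08  3.43  5.2 ] T [0.796 0.037 0.032] op 0.15 ff 25.0
Tz mean 0.059 [0.051 0.046 0.032 0.102 0.07  0.055]
```

Request:
drive_tool:
  commands:
    - [[0,0,0,0,0,-0.6,1],[0,0,0,0,0,-1.2,1],[0,0,0,0,0,-1.2,1]]

```text
time_s: 13.92
position: [0.5661, -0.1077, 0.1722]
tcp_rot: [[0.219, -0.976, 0.001], [-0.976, -0.219, 0.001], [-0.001, -0.001, -1.0]]
wrist_force: [-0.9, 4.8, 5.2]
opening: 0.152
finger_force: 25.1
```

```bash
python3 -c "
from h import *
tz()"
```

```text
t 14.22 P [ 566.  -107.7  172.2] yaw -77.34 tilt [0.0012 0.0008] q [-3.090e-01  3.470e-01  1.593e+00  1.000e-03  1.202e+00  2.612e+00] F [-0.48  4.12  4.67] T [0.834 0.014 0.125] op 0.154 ff 25.06
Tz mean 0.155 [0.169 0.145 0.156 0.147 0.153 0.159]
```

Request:
drive_tool:
  commands:
    - [[0,0,0,0,0,-0.6,1],[0,0,0,0,0,-1,1],[0,0,0,0,0,-1,1]]

```text
time_s: 14.6
position: [0.566, -0.1076, 0.1722]
tcp_rot: [[0.202, -0.979, 0.001], [-0.979, -0.202, 0.001], [-0.001, -0.001, -1.0]]
wrist_force: [-0.1, 4.2, 6.3]
opening: 0.157
finger_force: 25.2
```

```bash
python3 -c "
from h import *
tz()"
```

```text
t 14.9 P [ 566.1 -107.6  172.2] yaw -78.32 tilt [0.0012 0.0008] q [-3.090e-01  3.470e-01  1.593e+00  1.000e-03  1.202e+00  2.629e+00] F [-0.03  4.33  5.05] T [ 0.846 -0.011  0.264] op 0.15 ff 25.17
Tz mean 0.261 [0.28  0.238 0.268 0.251 0.321 0.207]
```

The stop is felt (0.26 N m), and this is 4 clicks from the start, the maximum given. Now five clicks back, +104° to one click counter-clockwise of the start angle.

Request:
drive_tool:
  commands:
    - [[0,0,0,0,0,4,1],[0,0,0,0,0,11,1],[0,0,0,0,0,18,1],[0,0,0,0,0,25,1],[0,0,0,0,0,32,1],[0,0,0,0,0,39,1],[0,0,0,0,0,46,1],[0,0,0,0,0,52,1]]

```text
time_s: 15.9
position: [0.5657, -0.1079, 0.1722]
tcp_rot: [[0.898, -0.441, 0.001], [-0.441, -0.898, 0.001], [0.0, -0.001, -1.0]]
wrist_force: [-0.8, 3.4, 4.7]
opening: 0.157
finger_force: 25.0
```

Request:
drive_tool:
  commands:
    - [[0,0,0,0,0,7,1],[0,0,0,0,0,14,1],[0,0,0,0,0,21,1],[0,0,0,0,0,28,1],[0,0,0,0,0,35,1],[0,0,0,0,0,42,1],[0,0,0,0,0,48,1],[0,0,0,0,0,52,1]]

```text
time_s: 16.9
position: [0.5658, -0.1083, 0.1722]
tcp_rot: [[0.9, 0.435, 0.001], [0.435, -0.9, -0.0], [0.0, 0.0, -1.0]]
wrist_force: [-1.2, 1.9, 5.3]
opening: 0.155
finger_force: 25.0
```

```bash
python3 -c "
from h import *
tz(8)"
```

```text
t 17.3 P [ 565.8 -108.3  172.2] yaw 25.65 tilt [ 0.0006 -0.0002] q [-0.309  0.347  1.593  0.     1.202  0.814] F [-1.07  1.91  4.39] T [0.329 0.193 0.011] op 0.149 ff 24.99
Tz mean 0.012 [-0.015  0.02  -0.001  0.015  0.07  -0.009  0.009  0.011]
```

Request:
drive_tool:
  commands:
    - [[0,0,0,0,0,0,0.6],[0,0,0,0,0,0,0.6],[0,0,0,0,0,0,0.6],[0,0,3,0,0,0,0.6],[0,0,7,0,0,0,0.6],[0,0,11,0,0,0,0.6],[0,0,12.5,0,0,0,0.6]]

```text
time_s: 18.18
position: [0.5668, -0.1088, 0.2991]
tcp_rot: [[0.902, 0.433, 0.004], [0.433, -0.902, -0.001], [0.003, 0.003, -1.0]]
wrist_force: [-0.7, -0.0, -0.1]
opening: 0.4
finger_force: 0.0
```

Request:
drive_tool:
  commands:
    - [[-1,3,0,0,0,-6,1],[-3,7,0,0,0,-14,1],[-4.5,11,0,0,0,-22,1],[-5.4,13.2,0,0,0,-29,1],[-5.4,13.2,0,0,0,-35.5,1],[-5.4,13.2,0,0,0,-35.5,1]]

```text
time_s: 18.92
position: [0.5109, 0.024, 0.2957]
tcp_rot: [[0.986, -0.17, -0.002], [-0.17, -0.986, 0.0], [-0.002, 0.0, -1.0]]
wrist_force: [0.4, -0.2, -0.4]
opening: 0.002
finger_force: 0.0
```

```bash
python3 - <<'E'
from h import *
st()
p,d=snap("scene");w=pts("scene",d)
h=cv2.cvtColor(p,cv2.COLOR_RGB2HSV)
b=((h[...,0]<8)|(h[...,0]>172))&(h[...,1]>150)&(w[...,2]>.19)&(w[...,2]<.24)&(abs(w[...,1]-.015)<.04)&(abs(w[...,0]-.56)<.05)
print("ball",b.sum(),w[b].mean(0))
save("s2.png",cv2.resize(p[100:260,150:300],None,fx=3.7,fy=3.7,interpolation=cv2.INTER_CUBIC))
E
```

```text
t 18.93 P [510.9  24.  295.7] yaw -9.77 tilt [-0.0017  0.0001] q [-0.088  0.151  1.548 -0.     1.444  1.653] F [ 0.35 -0.19 -0.39] T [-0.023  0.013 -0.018] op 0.002 ff 0.0
ball 61 [0.56223088 0.02036851 0.21966323]
```

View pics/s2.png

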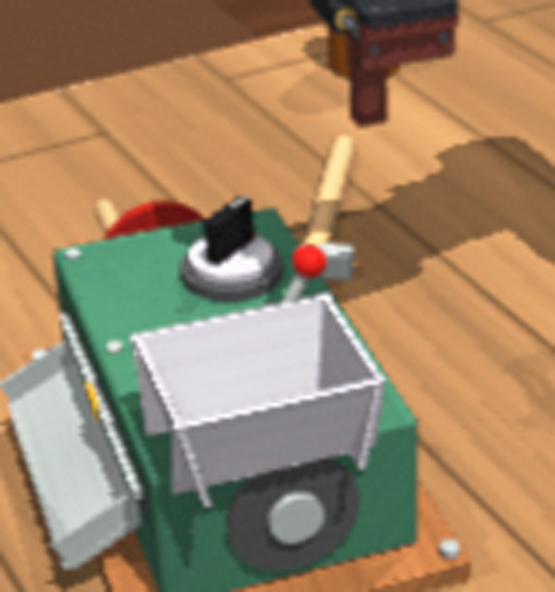

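The ball at (310,262) is still on the unlocked side, the dial has turned one click past its start, and the closed fingers are in front of the lever. Descending and pushing along sheller +x.

Request:
drive_tool:
  commands:
    - [[0,0,-4,0,0,0,1],[0,0,-8,0,0,0,1],[0,0,-9.4,0,0,0,1],[1,-0.17,-9.4,0,0,0,1],[2,-0.35,-9.4,0,0,0,1],[3,-0.5,-9.4,0,0,0,1],[4,-0.7,-9.4,0,0,0,1],[5,-0.85,-9.4,0,0,0,1]]

```text
time_s: 19.98
position: [0.5626, 0.0151, 0.2031]
tcp_rot: [[0.985, -0.171, 0.001], [-0.171, -0.985, 0.0], [0.001, -0.0, -1.0]]
wrist_force: [0.2, 0.7, 0.2]
opening: 0.007
finger_force: 0.0
```

Request:
drive_tool:
  commands:
    - [[0.8,-0.14,0,0,0,0,1],[1.6,-0.28,0,0,0,0,1],[2.2,-0.38,0,0,0,0,1],[2.5,-0.43,0,0,0,0,1],[2.5,-0.43,0,0,0,0,1]]

```text
time_s: 20.6
position: [0.5866, 0.0109, 0.2026]
tcp_rot: [[0.985, -0.171, -0.0], [-0.171, -0.985, 0.0], [-0.0, -0.0, -1.0]]
wrist_force: [-0.2, 0.1, 0.2]
opening: 0.004
finger_force: 0.0
```

```bash
python3 - <<'E'
from h import *
st()
for n in("scene","top"):
    p,d=snap(n);w=pts(n,d)
    h=cv2.cvtColor(p,cv2.COLOR_RGB2HSV)
    b=((h[...,0]<8)|(h[...,0]>172))&(h[...,1]>150)&(w[...,2]>.19)&(w[...,2]<.24)&(abs(w[...,1]-.015)<.05)&(abs(w[...,0]-.59)<.07)
    print("ball",b.sum(),w[b].mean(0) if b.any() else 0)
    if n=="scene":save("s3.png",cv2.resize(p[100:260,150:300],None,fx=3.7,fy=3.7,interpolation=cv2.INTER_CUBIC))
E
```

```text
t 20.6 P [586.6  10.9 202.6] yaw -9.86 tilt [-0.0002  0.0001] q [-0.099  0.334  1.531  0.     1.277  1.644] F [-0.21  0.08  0.17] T [ 0.017 -0.012  0.002] op 0.004 ff 0.0
ball 58 [0.56243325 0.0215417  0.22081012]
ball 44 [0.55708744 0.01414767 0.22550118]
```

View pics/s3.png

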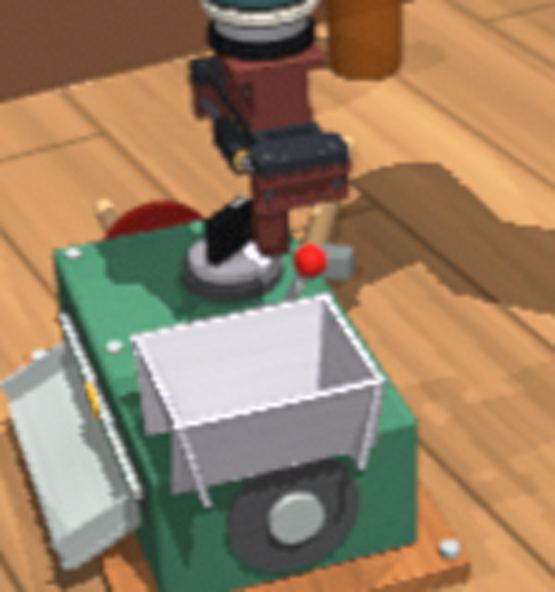

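The ball at (310,262) hasn't moved and there was no force, yet the fingers are at (270,245), so they passed beside it. I'll check the TCP projection against the picture.

```bash
python3 - <<'E'
from h import *
P=np.array(ctrl.state()["position"])
for n in("scene","top"):
    i=ctrl.camera_info(n);K=np.array(i["camera_matrix"]);T=np.array(i["world_to_cam"])
    def pr(X):
        c=K@(T[:3,:3]@X+T[:3,3]);return (c[:2]/c[2]).round(1),c[2].round(3)
    print(n,"tcp",pr(P),"ball",pr(np.array([.557,.0155,.215])),"ball crop",(pr(P)[0]-[150,100])*3.7)
    p,d=snap(n);w=pts(n,d)
    if n=="scene":
        m=(w[...,2]>.195)&(w[...,2]<.28)&(abs(w[...,0]-.57)<.09)&(abs(w[...,1]+.0)<.09)
        for r in range(135,180,3):
            u=np.where(m[r])[0]
            if len(u): print(r,[(int(x),*(w[r,x]*1000).round().astype(int).tolist(),p[r,x].tolist()) for x in u[::4]])
E
```

```text
scene tcp (array([224. , 176.3]), np.float64(1.295)) ball (array([233.9, 170.3]), np.float64(1.298)) ball crop [273.8  282.31]
156 [(218, 597, 3, 266, [56, 32, 29])]
159 [(218, 598, 4, 258, [52, 27, 23]), (222, 595, 21, 265, [71, 35, 30]), (226, 583, 22, 262, [81, 43, 38])]
162 [(218, 598, 2, 247, [48, 29, 28]), (222, 592, 15, 252, [97, 51, 45]), (226, 581, 18, 250, [81, 40, 36])]
165 [(218, 596, -2, 236, [128, 117, 121]), (222, 593, 16, 243, [94, 47, 40]), (226, 582, 19, 241, [82, 41, 36])]
168 [(220, 600, 17, 237, [138, 123, 128]), (224, 587, 16, 232, [75, 44, 41]), (229, 568, 7, 222, [128, 97, 76]), (233, 562, 20, 226, [251, 49, 42])]
171 [(229, 574, 18, 219, [119, 92, 70]), (233, 565, 26, 221, [226, 37, 30]), (237, 550, 21, 213, [194, 42, 39])]
174 [(229, 571, 12, 205, [91, 140, 114]), (233, 565, 24, 210, [125, 50, 43])]
177 [(229, 572, 14, 197, [113, 118, 116])]
top tcp (array([259.3, 157.1]), np.float64(1.467)) ball (array([258. , 165.5]), np.float64(1.452)) ball crop [404.41 211.27]
```

The visible fingertips end about 20-25 mm above the reported TCP height, so they slid over the ball. Back off and repeat 2 cm lower, with a force check at first contact.

Request:
drive_tool:
  commands:
    - [[0,0,5,0,0,0,1],[-3,0.5,6,0,0,0,1],[-7.5,1.3,5,0,0,0,1],[-7.5,1.3,1,0,0,0,1],[-7.5,1.3,-2,0,0,0,1],[-7.5,1.3,-2,0,0,0,1]]

```text
time_s: 21.55
position: [0.5093, 0.0241, 0.181]
tcp_rot: [[0.985, -0.171, -0.005], [-0.171, -0.985, 0.0], [-0.005, 0.0, -1.0]]
wrist_force: [-0.5, -0.8, 0.5]
opening: 0.002
finger_force: 0.0
```

Request:
drive_tool:
  commands:
    - [[1,-0.17,0,0,0,0,1],[2,-0.35,0,0,0,0,1],[2.8,-0.48,0,0,0,0,1],[3.5,-0.6,0,0,0,0,1]]

```text
time_s: 22.05
position: [0.5471, 0.0178, 0.1831]
tcp_rot: [[0.985, -0.171, -0.0], [-0.171, -0.985, 0.0], [-0.0, -0.0, -1.0]]
wrist_force: [-2.0, -1.0, 1.7]
opening: 0.009
finger_force: 1.1
```

```bash
python3 - <<'E'
from h import *
st()
for n in("scene","top"):
    p,d=snap(n);w=pts(n,d)
    h=cv2.cvtColor(p,cv2.COLOR_RGB2HSV)
    b=((h[...,0]<8)|(h[...,0]>172))&(h[...,1]>150)&(w[...,2]>.19)&(w[...,2]<.24)&(abs(w[...,1]-.015)<.05)&(abs(w[...,0]-.59)<.07)
    print("ball",b.sum(),w[b].mean(0) if b.any() else 0)
    if n=="scene":save("s4.png",cv2.resize(p[100:260,150:300],None,fx=3.7,fy=3.7,interpolation=cv2.INTER_CUBIC))
E
```

```text
t 22.05 P [547.1  17.8 183.1] yaw -9.86 tilt [-0.      0.0001] q [-0.094  0.296  1.64   0.     1.205  1.649] F [-2.02 -1.    1.73] T [ 0.048  0.367 -0.032] op 0.009 ff 1.14
ball 65 [0.57262677 0.01858429 0.22446948]
ball 0 0
```

View pics/s4.png

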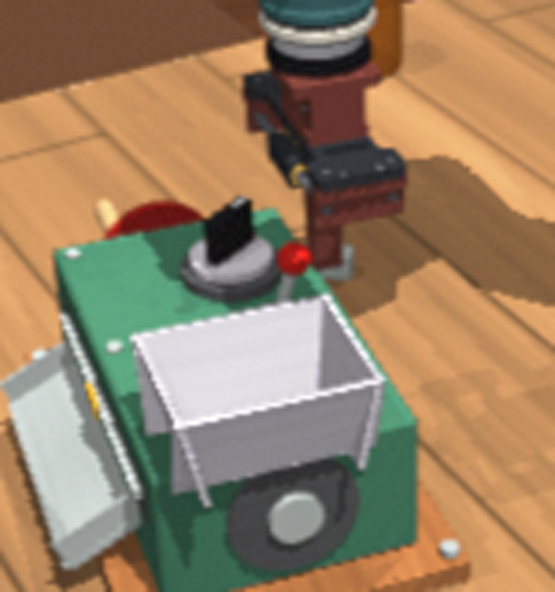

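The lever now moves with a 2 N contact force; the ball went from (310,262) to (294,258). Continuing.

Request:
drive_tool:
  commands:
    - [[0.8,-0.14,0,0,0,0,1],[1.6,-0.28,0,0,0,0,1],[2.4,-0.42,0,0,0,0,1],[3.2,-0.56,0,0,0,0,1],[3.8,-0.66,0,0,0,0,1],[4.2,-0.73,0,0,0,0,1],[4.2,-0.73,0,0,0,0,1]]

```text
time_s: 23.02
position: [0.589, 0.0105, 0.1826]
tcp_rot: [[0.985, -0.171, 0.0], [-0.171, -0.985, 0.0], [0.0, -0.0, -1.0]]
wrist_force: [-0.8, -0.2, -0.6]
opening: 0.006
finger_force: 0.0
```

```bash
cat > ball.py <<'E'
from h import *
st()
piv=np.array([.586,.0105])
for n in("scene","top"):
    p,d=snap(n);w=pts(n,d)
    h=cv2.cvtColor(p,cv2.COLOR_RGB2HSV)
    b=((h[...,0]<8)|(h[...,0]>172))&(h[...,1]>150)&(w[...,2]>.19)&(w[...,2]<.24)&(abs(w[...,1]-.015)<.05)&(abs(w[...,0]-.59)<.07)
    if b.any():
        m=w[b].mean(0);print(n,"ball",b.sum(),m,"sheller x off pivot mm",((m[:2]-piv)@[985,-171]).round(1))
E
python3 ball.py
```

```text
t 23.02 P [589.   10.5 182.6] yaw -9.86 tilt [0.0003 0.0001] q [-0.099  0.355  1.551  0.     1.235  1.643] F [-0.75 -0.2  -0.56] T [0.018 0.08  0.037] op 0.006 ff 0.04
scene ball 65 [0.61501728 0.01221149 0.22119791] sheller x off pivot mm 28.3
```

Request:
drive_tool:
  commands:
    - [[0.2,-0.03,0,0,0,0,1],[0.4,-0.07,0,0,0,0,1],[0.5,-0.09,0,0,0,0,1],[0.5,-0.09,0,0,0,0,1]]

```text
time_s: 23.62
position: [0.5918, 0.0101, 0.1824]
tcp_rot: [[0.985, -0.171, -0.003], [-0.171, -0.985, 0.001], [-0.004, -0.0, -1.0]]
wrist_force: [-5.2, 0.6, 2.6]
opening: 0.003
finger_force: 2.9
```

```bash
python3 ball.py
```

```text
t 23.62 P [591.8  10.1 182.4] yaw -9.85 tilt [-0.0034  0.0007] q [-0.1    0.361  1.542  0.     1.242  1.643] F [-5.23  0.6   2.57] T [0.181 0.961 0.01 ] op 0.003 ff 2.88
scene ball 66 [0.61691288 0.01090539 0.2195662 ] sheller x off pivot mm 30.4
```

The lever is at its stop (5 N). Backing off.

Request:
drive_tool:
  commands:
    - [[-1,0.17,0,0,0,0,1],[-3,0.5,0,0,0,0,1],[-6,1,1,0,0,0,1],[-9,1.5,5,0,0,0,1],[-13,1.5,10,0,0,0,1],[-16,1.5,14,0,0,0,1],[-16,1.5,14,0,0,0,1],[-16,1.5,14,0,0,0,1]]

```text
time_s: 24.72
position: [0.434, 0.0247, 0.3225]
tcp_rot: [[0.985, -0.171, 0.001], [-0.171, -0.985, -0.0], [0.001, -0.0, -1.0]]
wrist_force: [0.2, -0.2, -1.0]
opening: 0.005
finger_force: 0.0
```

```bash
python3 ball.py; python3 - <<'E'
from h import *
p,d=snap("scene")
save("s5.png",cv2.resize(p[100:260,150:300],None,fx=3.7,fy=3.7,interpolation=cv2.INTER_CUBIC))
w=pts("scene",d);s=np.zeros(d.shape,bool);s[150:185,190:230]=1
for f in("now","start"):
    if f=="start": z=np.load("/tmp/scene.npz");p,w=z["p"],z["w"]
    h=p.max(-1)
    bar=s&(w[...,2]>.18)&(w[...,2]<.22)&(h<70)&(np.hypot(w[...,0]-.566,w[...,1]+.108)<.035)
    q=w[bar][:,:2];c=q-q.mean(0);u=np.linalg.svd(c,full_matrices=False)[2][0]
    print(f,bar.sum(),np.degrees(np.arctan2(u[1],u[0]))%180)
E
```

```text
t 24.73 P [434.   24.7 322.5] yaw -9.86 tilt [ 0.0014 -0.    ] q [-0.102  0.009  1.643  0.     1.488  1.64 ] F [ 0.22 -0.19 -1.03] T [0.105 0.058 0.017] op 0.005 ff 0.0
scene ball 55 [0.61835957 0.0114627  0.21994247] sheller x off pivot mm 31.7
top ball 46 [0.61365413 0.00430489 0.22346804] sheller x off pivot mm 28.3
now 96 23.00530028267767
start 114 2.0548378727260275
```

View pics/s5.png

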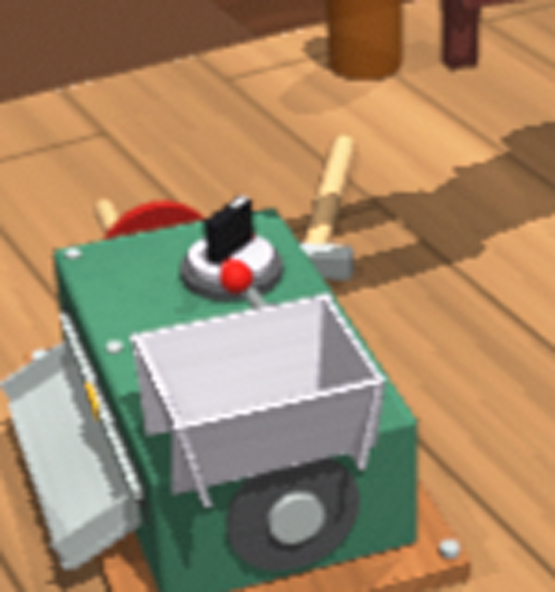

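The ball is at (237,276), on the locked side. The dial is one click (+21°) past its start, which is five clicks from closed, and the hammer is in place. Handing in.

```bash
python3 -c "
from cell import ctrl
print(ctrl.job_done())"
```

```text
the job is handed in; nothing more can be done
None
```

I closed the dial gently to its stop (about 0.26 N m felt), backed it off five clicks, swung the lock lever over to its stop and handed the job in; no verdict came back. The hammer, mug and bowl weren't touched.

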